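# Pack finished steel plates with a separator and a retaining bar

### The arm

A 6-joint arm with a two-finger parallel gripper is mounted at the origin on the work surface. World frame = base frame: x ahead of the robot, y to its left, z up, the work surface at z = 0. Lengths are in m, angles in rad, forces in N, time in s.
With the tool pointing down it reaches from about 0.225 to 0.875 m from the base axis. Payload 3.4 kg.
Tool frame: the origin (TCP) lies on the centre line of the jaws, within the pads' length; the fingertips stand 17 mm ahead of it and the grasp point (between the pads) lies 2 mm behind it (manip.finger_overhang is the distance from the TCP to the fingertips, in m); y points along the fingers, x is the direction in which the jaws open and shut, and the axes are right-handed (so a half turn about y gives the same grasp; the last joint's range is limited). The gripper opens to 85 mm and grips with 20 to 120 N. Pads are 22 mm wide; open, the fingers measure 114 mm over their backs; the gripper's body (76 mm by 85 mm) begins 54 mm behind the grasp point. The pads swing forward as they close: fully open they stand 13 mm farther back than shut.
Start: joints at [-1.463, 0.276, 1.505, -0, 1.361, -0.121], TCP at [0.13, -0.56, 0.248] pointing down, gripper open.
Joint ranges: [-2.89, 2.89], [-0.75, 2.08], [0.22, 2.7], [-1.18, 4.32], [0.11, 2.71], [-2.7, 2.7]. Speed limits (rad/s): [2.57, 2.57, 3.14, 3.14, 3.14, 3.14].

### API

Orientations are given as a unit quaternion [w, x, y, z].
In Python, from rig import manip gives the robot as it stands.
- The arm moves only by the tool arm_command, never from a script. Its argument "commands" is a list of rows, each a list of 3 entries, a list of its own where there are three numbers: the finger opening in cm, from 0 to 8.54, then the shift along the world's x, y, z in cm, then the turn about the world's z in rad. A call has 1 to 12 rows; each row shifts and turns the commanded pose from where the row before left it; what a row does not reach is not made up. A row lasts 1/10 s, in which the tool goes at most 50 mm and 8.59 degrees, less where a joint would pass 70% of its speed; a pose out of reach is approached as far as the arm can. A call with a gripper value outside its range is refused whole. The fingers move at their own pace and stop on an object; "grip_force" is the grip in N (left out, the last holds). Time passes only in rows, so rows that do not move let the fingers close. It gives the time, the measured TCP pose, the force and the opening at its end, in the units of the state.
- manip.get_state(): the state, without advancing time (a new reading comes with each control period).
- manip.get_image(name): name is "scene" or "top"; returns a dict with "pixels" (480x640x3 uint8, red, green, blue), "range_z" (480x640 float32, m along the optical axis (not along the pixel's ray), 0 where there is no reading), "intrinsics" (3x3 intrinsics, pixels), "R" (3x3) and "t" (3): a world point X has camera coordinates R X + t. Camera axes: x right, y down, z forward; pixel columns grow to the right and rows downward; lengths in m; the calibration is good to about 2 mm. A picture is of the moment at which its call begins.
- manip.sign_off(): hands the job in, once; it reports no verdict.
The state is a dict: "clock": time; "qpos": joint angles; "qd": joint speeds; "effort": joint torques, N m; "position": TCP position; "ee_rot": TCP orientation; "contact_force": force on the tool from outside, world axes, zero at the start; "moment": the same for the moment, N m; "width": finger opening in m.
Only numpy, scipy, OpenCV 4.12 (cv2) and the standard library are available. Lean on these libraries where they do the work, as an engineer would, in place of code of your own. Each camera call takes 0.05 s, during which the arm holds its last target.

### The job

Pack the second plain steel plate into the blue cradle: lay the plywood separator squarely over the plate already there, then the loose plain plate squarely on the separator, both lying flat between the guide posts, and finally lay the yellow retaining bar across the two end supports, down in their notches, handle up and centred lengthwise. Set each piece down gently rather than dropping it, let go of it before fetching the next, and leave everything else on the bench where it is, including the plate with the upright rib.

Things in the scene. Friction and masses are not known exactly. Their poses are not given: they have to be found in the camera images.
- cradle: blue packing cradle fixed to the bench, 196 x 90 mm; origin at the centre of its underside, x along its length, z up. Floor at z = 8 mm. Four steel guide posts (8 mm across, tapered tips, tops at z = 44) at x = +/-48, y = +/-37 mm leave 66 mm clear across y; the end supports leave 150 mm clear along x
- notch_a (a point): middle of the notch floor in the support block at the cradle's +x end: 40 mm above the bench, 85 mm from the cradle's origin. The block is 20 mm thick (x), 62 mm wide (y); its notch is open along x, 34 mm wide in y, with cheeks rising 16 mm above its floor
- notch_b (a point): the same point on the like support at the cradle's -x end
- base_plate: plain steel plate already lying on the cradle floor, rounded ends, 130 x 54 x 10 mm, about 0.45 kg; origin at the centre of its underside, x along its length, z up
- separator: flat tan plywood separator sheet, 136 x 58 x 8 mm, light, lying flat on the bench; origin at the centre of its underside, x along its length, z up
- top_plate: loose plain steel plate with rounded ends and no rib, lying flat on the bench, 130 x 54 x 10 mm, about 0.45 kg; origin at the centre of its underside, x along its length, z up
- bar: yellow retaining bar lying flat on the bench, 200 x 24 x 10 mm, with an upright black handle on the middle of its top, 64 mm long (x), 16 mm wide (y), from z = 10 to 38 mm; about 0.4 kg; origin at the centre of the bar's underside, x along its length, z up
- ribbed_plate: bystander: dark steel plate 130 x 54 x 8 mm with an upright aluminium rib 100 x 6 mm on top, 48 mm tall in all; origin at the centre of its underside, x along its length
- shaker: bystander: black drinking bottle, 76 mm across, 190 mm tall, upright; origin at the centre of its underside
- rod_can: bystander: red can 72 mm across and 130 mm tall with filler rods sticking out up to 275 mm; origin at the centre of its underside
- magnet: bystander: red L-shaped welding magnet, 85 x 22 mm, 84 mm tall; origin at the centre of its underside, x along its length
- wire_box: bystander: red plastic box 95 x 60 x 30 mm; origin at the centre of its underside
- hammer: bystander: hammer lying at one side of the bench, 240 mm long
- wire_brush: bystander: brush with a wooden handle lying at the other side of the bench, 200 mm long
There are look-alikes about, which are no part of the job. What is shaped like the top_plate but green or purple is not meant.

How it is judged:
On the way, in this order (a step that is already met when the one before it is completed fails the run):
1. the separator lies flat on the plate in the cradle, squarely between the guide posts, and is let go (x of base_plate in the frame of cradle between -0.012 and 0.012 m and y of base_plate in the frame of cradle between -0.008 and 0.008 m and z of base_plate in the frame of cradle between 0.005 and 0.011 m and angle between the x axis of base_plate and the x axis of cradle, either way round below 0.15 rad and angle between each of base_plate, separator's own z axis and vertical below 0.05 rad and x of separator in the frame of cradle between -0.009 and 0.009 m and y of separator in the frame of cradle between -0.006 and 0.006 m and z of separator in the frame of cradle between 0.015 and 0.021 m and angle between the x axis of separator and the x axis of cradle, either way round below 0.13 rad and contact force between the fingers and separator below 0.3 N and linear speed of separator below 0.03 m/s), for 0.2 s.
2. the loose plain plate lies flat on the separator, squarely between the guide posts, and is let go (x of base_plate in the frame of cradle between -0.012 and 0.012 m and y of base_plate in the frame of cradle between -0.008 and 0.008 m and z of base_plate in the frame of cradle between 0.005 and 0.011 m and angle between the x axis of each of base_plate, top_plate and the x axis of cradle, either way round below 0.15 rad and angle between each of base_plate, separator, top_plate's own z axis and vertical below 0.05 rad and x of separator in the frame of cradle between -0.009 and 0.009 m and y of separator in the frame of cradle between -0.006 and 0.006 m and z of separator in the frame of cradle between 0.015 and 0.021 m and angle between the x axis of separator and the x axis of cradle, either way round below 0.13 rad and x of top_plate in the frame of cradle between -0.012 and 0.012 m and y of top_plate in the frame of cradle between -0.008 and 0.008 m and z of top_plate in the frame of cradle between 0.023 and 0.029 m and contact force between the fingers and top_plate below 0.3 N and linear speed of top_plate below 0.03 m/s), for 0.2 s.
At the end, for the whole second after the job is handed in: In the cradle, all flat, released, at rest and at stacked height (+/-3 mm): plates within 12 mm along, 8 mm across, 0.15 rad; separator between them within 9 mm, 6 mm, 0.13 rad; bar in both notches, handle up, within 10 mm, 6 mm, 0.07 rad of the cradle's centre and length (all of step 2 and x of bar in the frame of cradle between -0.01 and 0.01 m and y of bar in the frame of cradle between -0.006 and 0.006 m and z of bar in the frame of cradle between 0.037 and 0.043 m and angle between the x axis of bar and the x axis of cradle, either way round below 0.07 rad and angle between bar's own z axis and vertical below 0.05 rad and contact force between the fingers and base_plate below 0.3 N and linear speed of each of base_plate, separator, bar below 0.03 m/s and contact force between the fingers and separator below 0.3 N and contact force between the fingers and bar below 0.3 N); the robot touches nothing.
It fails at once if a bystander is pushed more than 30 mm (hammer, brush: 40 mm) from its place (distance of any of ribbed_plate, shaker, rod_can, magnet, wire_box from where it was at the start of the episode above 0.03 m or distance of any of hammer, wire_brush from where it was at the start of the episode above 0.04 m).
It fails at once if the bottle or the rod can is tipped over (angle between any of shaker, rod_can's own z axis and vertical above 0.35 rad).
It fails at once if the separator is dropped: it falls freely at over 0.6 m/s (about 20 mm) (linear speed of separator above 0.6 m/s and contact force between the fingers and separator below 0.1 N).
It fails at once if the top plate is dropped: it falls freely at over 0.6 m/s (about 20 mm) (linear speed of top_plate above 0.6 m/s and contact force between the fingers and top_plate below 0.1 N).
It fails at once if the bar is dropped: it falls freely at over 0.6 m/s (about 20 mm) (linear speed of bar above 0.6 m/s and contact force between the fingers and bar below 0.1 N).
It also fails if it takes over 72 s, if anything falls off the work surface, if the arm or the gripper's body presses on something with over 40 N, if the wrist force passes 120 N, or if a joint passes its speed limit or range.

## Working session

There is one attempt and no reset: what is moved stays moved. The work goes in short steps, Python scripts to look and compute and a tool call to move; the robot and the scene stay as the last step left them, time stands still between calls to the robot, and variables do not carry over. Pictures are saved under pics/ and viewed, and the job is handed in when it is done.

Besides the shell and the picture viewer there is one more tool, called after "Emit:" as name(argument=value, ...), one argument or row to a line, values as JSON. arm_command: Moves the arm, as the interface text tells. Its arguments: {"type":"object","properties":{"commands":{"type":"array"},"grip_force":{"type":"number"}},"required":["commands"]}

```bash
ls; mkdir -p pics; python3 - <<'E'
from rig import manip
import cv2,numpy as np
print(manip.get_state())
for n in ("scene","top"):
    d=manip.get_image(n)
    cv2.imwrite(f"pics/{n}0.png",d["pixels"][:,:,::-1])
    np.savez(f"{n}0.npz",**d)
    print(n,d["intrinsics"],d["R"],d["t"])
E
```

```text
pics
{'clock': 0.0, 'qpos': array([-1.46300048e+00,  2.76613662e-01,  1.50618702e+00, -1.04455775e-05,
        1.36071593e+00, -1.21001510e-01]), 'qd': array([ 0.00022781,  0.00107297, -0.00030594,  0.00022609, -0.00014598,
        0.00103273]), 'effort': array([ 5.13259238e-04, -4.16774225e+01, -2.45805430e+01,  4.61330455e-05,
        1.11402958e-02, -8.82394232e-06]), 'position': array([ 0.13034686, -0.55948875,  0.24740759]), 'ee_rot': array([ 0.5542883 , -0.55332507,  0.44013671, -0.43917596]), 'contact_force': array([ 0.47854394, -0.2550716 , -0.54068186]), 'moment': array([0.02227701, 0.0053844 , 0.01943177]), 'width': 0.08534621135428104}
scene [[586.15895528   0.         312.16411544]
 [  0.         586.15895528 240.11423158]
 [  0.           0.           1.        ]] [[-0.35063549  0.93647282  0.00856812]
 [ 0.76329846  0.29107229 -0.57676025]
 [-0.54261424 -0.19569258 -0.81686854]] [ 0.17986946 -0.35325895  1.92914059]
top [[598.53093423   0.         311.66324144]
 [  0.         598.53093423 257.56765428]
 [  0.           0.           1.        ]] [[-0.02387275 -0.99968174 -0.00815486]
 [-0.99315249  0.02464838 -0.11419543]
 [ 0.11436009  0.00537286 -0.99342483]] [0.02496874 0.52566683 1.56902436]
```

View pics/top0.png

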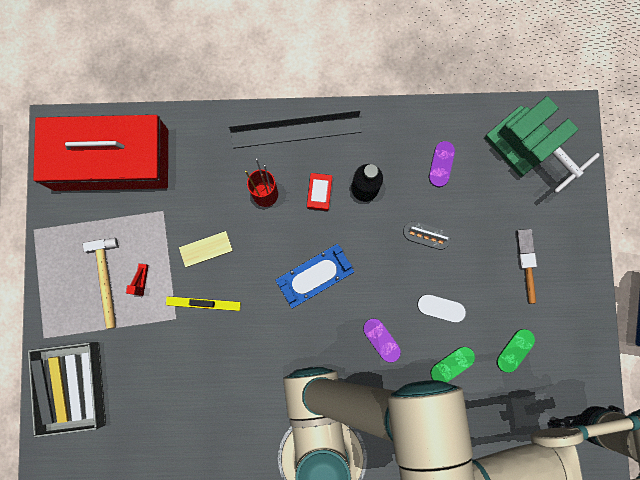

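View pics/scene0.png

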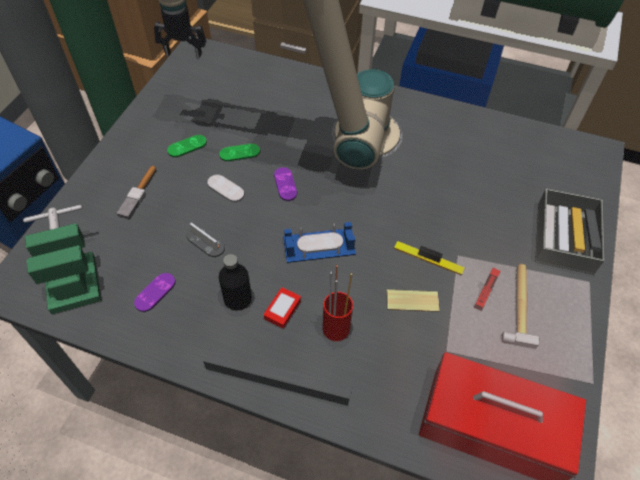

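```bash
cat > h.py <<'E'
import numpy as np,cv2
def load(n): 
    return dict(np.load(n))
def ray(d,uv,z):
    uv=np.atleast_2d(np.asarray(uv,float)); K=d["intrinsics"];R=d["R"];t=d["t"]
    c=-R.T@t
    dirs=np.c_[uv,np.ones(len(uv))]@np.linalg.inv(K).T@R
    s=(z-c[2])/dirs[:,2]
    return c+s[:,None]*dirs
def rect(p):
    (c,(w,h),a)=cv2.minAreaRect((p[:,:2]*1000).astype(np.float32))
    if w<h: w,h,a=h,w,a+90
    a=(a+90)%180-90
    return np.round(c,1),round(w,1),round(h,1),round(a,2)
def big(mask):
    cs,_=cv2.findContours(mask.astype(np.uint8),cv2.RETR_EXTERNAL,cv2.CHAIN_APPROX_NONE)
    return max(cs,key=cv2.contourArea)[:,0,:]
E
python3 - <<'E'
from h import *
from rig import manip
print(manip.finger_overhang,[x for x in dir(manip) if x[0]!='_'])
def crop(n,u,v,w,h,s):
    d=load(n+"0.npz");p=d["pixels"][v:v+h,u:u+w]
    return cv2.resize(p,None,fx=s,fy=s,interpolation=cv2.INTER_NEAREST)[:,:,::-1]
cv2.imwrite("pics/cr_cradle.png",crop("top",265,235,100,80,8))
cv2.imwrite("pics/cr_left.png",crop("top",120,215,130,105,6))
cv2.imwrite("pics/cr_plate.png",crop("top",350,210,200,180,4)[:600])
cv2.imwrite("pics/cr_cradle_s.png",crop("scene",275,215,90,55,8))
E
```

```text
0.017 ['MotionError', 'finger_overhang', 'get_image', 'get_state', 'sign_off']
```

View pics/cr_cradle.png

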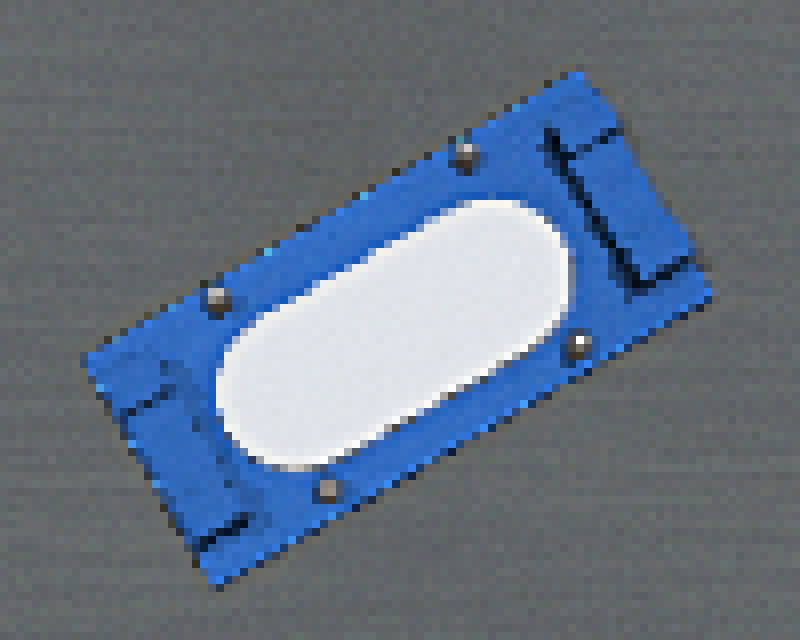

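View pics/cr_left.png

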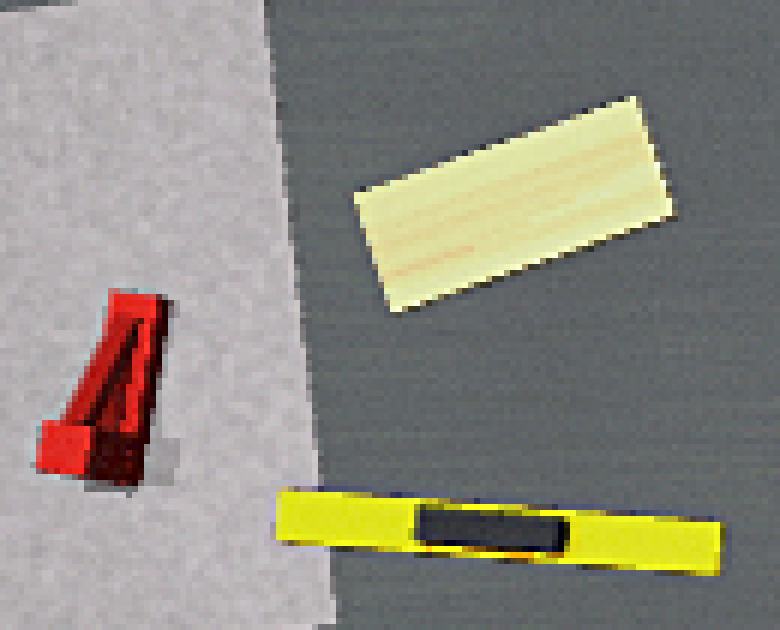

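View pics/cr_plate.png

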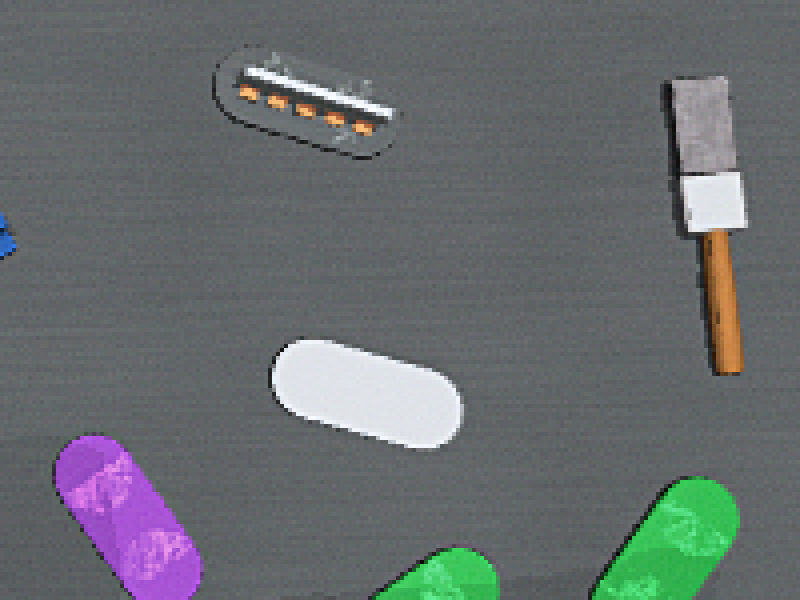

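View pics/cr_cradle_s.png

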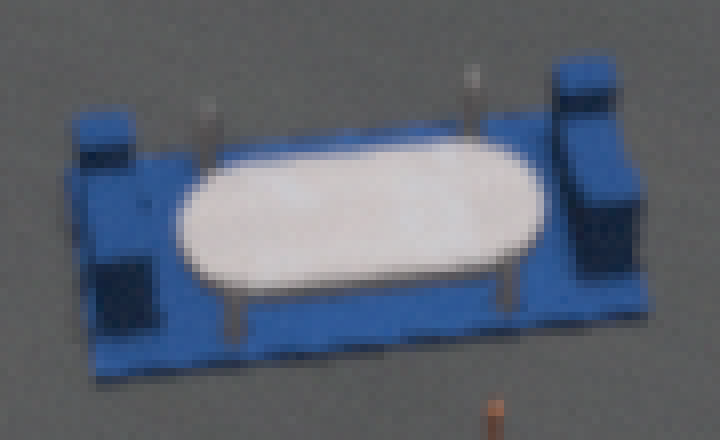

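In the top view, the tan separator is at (206,249), the yellow bar at (203,303) and the cradle at (315,276). There are five candidates for the top plate: white (442,308), green (453,363) and (516,350), and purple (381,340) and (442,164). Only the white one is uncoloured. The plate at (428,236) carries the rib, so the white one at (442,308) is the top_plate, and the crop confirms it has no rib. The yellow strip in the tray, around (57,390), has no handle, so it isn't the bar.

```bash
python3 - <<'E'
from h import *
T=load("top0.npz");S=load("scene0.npz")
hs={k:cv2.cvtColor(d["pixels"],cv2.COLOR_RGB2HSV).astype(int) for k,d in(("T",T),("S",S))}
D=dict(T=T,S=S)
def win(m,u0,v0,u1,v1):
    r=np.zeros_like(m);r[v0:v1,u0:u1]=m[v0:v1,u0:u1];return r
def H(k,lo,hi,s=80,v=60): 
    h=hs[k];return (h[...,0]>=lo)&(h[...,0]<=hi)&(h[...,1]>s)&(h[...,2]>v)
def W(k): h=hs[k];return (h[...,1]<40)&(h[...,2]>165)
R={}
def rep(name,k,m,z):
    c=big(m);print(name,k,rect(ray(D[k],c,z)),len(c))
rep("sep","T",win(H("T",18,35,50),170,220,245,280),.008)
rep("sep","S",win(H("S",18,35,50),375,280,445,320),.008)
rep("bar","T",win(H("T",22,34,150),150,285,255,320),.01)
rep("bar","S",win(H("S",22,34,120),385,230,470,280),.01)
rep("handle","T",win(hs["T"][...,2]<75,188,296,216,312),.038)
rep("handle","S",win(hs["S"][...,2]<60,415,240,445,268),.038)
rep("top","T",win(W("T"),410,285,475,330),.01)
rep("top","S",win(W("S"),200,165,250,210),.01)
rep("base","T",win(W("T"),285,250,345,300),.018)
rep("base","S",win(W("S"),290,225,350,255),.018)
rep("cradleT","T",win(H("T",100,125,100,30),265,235,365,315),.008)
rep("cradleS","S",win(H("S",100,125,100,20),275,215,365,265),.008)
px=np.array([(467,155),(217,300),(579,345),(328,490)])/8-.5+[265,235]
P=ray(T,px,.044);print(P.round(4),P.mean(0).round(4))
print(np.degrees(np.arctan2(*(P[0]-P[1])[[1,0]])),np.degrees(np.arctan2(*(P[2]-P[3])[[1,0]])))
# depth checks
for n,(u,v) in dict(sep=(206,249),top=(442,308),base=(315,276),bar=(180,301),bench=(350,230)).items():
    z=np.median(T["range_z"][v-2:v+3,u-2:u+3]);K=T["intrinsics"]
    p=T["R"].T@(np.array([(u-K[0,2])/K[0,0]*z,(v-K[1,2])/K[1,1]*z,z])-T["t"]);print(n,p.round(4))
E
```

```text
sep T (array([560. , 300.3]), 136.1, 59.2, -71.7) 143
sep S (array([562.1, 303.6]), 137.2, 62.6, -72.68) 138
bar T (array([412.3, 307.3]), 199.8, 24.2, 84.25) 216
bar S (array([414.4, 309.7]), 197.9, 27.8, 84.33) 152
handle T (array([411.8, 305.7]), 66.1, 15.8, 88.61) 56
handle S (array([421.5, 310.1]), 60.7, 28.4, 85.48) 52
top T (array([ 384.2, -331.3]), 128.1, 53.8, 72.62) 110
top S (array([ 384.1, -330.3]), 125.4, 52.2, 73.07) 78
base T (array([476.4,   7.7]), 127.5, 53.7, -61.63) 103
base S (array([476.4,   9.6]), 125.9, 53.1, -61.89) 98
cradleT T (array([480.2,   5. ]), 198.4, 90.7, -61.18) 196
cradleS S (array([471.2,   6.2]), 202.3, 114.4, -60.98) 261
[[ 0.5336 -0.0178  0.044 ]
 [ 0.4875  0.0659  0.044 ]
 [ 0.4696 -0.0531  0.044 ]
 [ 0.4239  0.0307  0.044 ]] [0.4787 0.0064 0.044 ]
-61.14348496578425 -61.37570403120111
sep [0.5591 0.2986 0.0092]
top [ 0.384  -0.3329  0.011 ]
base [0.4774 0.0045 0.0197]
bar [0.4198 0.3692 0.0088]
bench [ 0.6027 -0.0943  0.0011]
```

```bash
cat > st.py <<'E'
from rig import manip
import numpy as np
from scipy.spatial.transform import Rotation as Ro
def st():
    s=manip.get_state();q=s["ee_rot"];M=Ro.from_quat([q[1],q[2],q[3],q[0]]).as_matrix()
    print("t",round(s["clock"],2),"pos mm",(s["position"]*1000).round(1),"jaw deg",np.degrees(np.arctan2(M[1,0],M[0,0])).round(2),"approach",M[:,1].round(3),"w",round(s["width"]*1000,1),"F",s["contact_force"].round(2),"q",s["qpos"].round(2))
E
python3 -c "from st import *;st()"
```

```text
t 0.1 pos mm [ 130.4 -559.6  247.5] jaw deg -76.89 approach [-0.     0.002 -1.   ] w 85.5 F [-0.04 -0.91  0.41] q [-1.46  0.28  1.51 -0.    1.36 -0.12]
```

Emit:
arm_command(
  commands=[
    [8.5,[1.8,3.6,-0.4],0.069],
    [8.5,[1.8,3.6,-0.4],0.069],
    [8.5,[1.8,3.6,-0.4],0.069],
    [8.5,[1.8,3.6,-0.4],0.069],
    [8.5,[1.8,3.6,-0.4],0.069],
    [8.5,[1.8,3.6,-0.4],0.069],
    [8.5,[1.8,3.6,-0.4],0.069],
    [8.5,[1.8,3.6,-0.4],0.069],
    [8.5,[1.8,3.6,-0.4],0.069],
    [8.5,[1.8,3.6,-0.4],0.069],
    [8.5,[1.8,3.6,-0.4],0.069],
    [8.5,[1.8,3.6,-0.4],0.069],
  ],
  grip_force=30,
)

```text
clock: 1.3
position: [0.3466, -0.1264, 0.2001]
ee_rot: [-0.684, 0.684, -0.179, 0.179]
contact_force: [0.6, -0.6, -0.3]
width: 0.085
```

Emit:
arm_command(
  commands=[
    [8.5,[1.8,3.6,-0.4],0.069],
    [8.5,[1.8,3.6,-0.4],0.069],
    [8.5,[1.8,3.6,-0.4],0.069],
    [8.5,[1.8,3.6,-0.4],0.069],
    [8.5,[1.8,3.6,-0.4],0.069],
    [8.5,[1.8,3.6,-0.4],0.069],
    [8.5,[1.8,3.6,-0.4],0.069],
    [8.5,[1.8,3.6,-0.4],0.069],
    [8.5,[1.8,3.6,-0.4],0.069],
    [8.5,[1.8,3.6,-0.4],0.069],
    [8.5,[1.8,3.6,-0.4],0.069],
    [8.5,[0,0,0],0],
  ],
)

```text
clock: 2.5
position: [0.5463, 0.2722, 0.155]
ee_rot: [0.702, -0.701, -0.088, 0.087]
contact_force: [0.1, -0.5, 0.4]
width: 0.0848
```

```bash
python3 -c "from st import *;st()"
```

```text
t 2.5 pos mm [546.3 272.2 155. ] jaw deg 14.27 approach [ 0.001  0.002 -1.   ] w 84.8 F [ 0.12 -0.52  0.42] q [0.35 0.39 1.57 0.   1.18 0.1 ]
```

Emit:
arm_command(
  commands=[
    [8.5,[1.4,2.9,-2.0],0.065],
    [8.5,[0,0,-3.5],0],
    [8.5,[0,0,-3.5],0],
    [6.5,[0,0,0],0],
    [6.5,[0,0,0],0],
    [6.5,[0,0,0],0],
    [6.5,[0,0,0],0],
  ],
)

```text
clock: 3.2
position: [0.5598, 0.2972, 0.0686]
ee_rot: [0.699, -0.698, -0.11, 0.108]
contact_force: [-0.9, 0.8, 0.9]
width: 0.0649
```

```bash
python3 - <<'E'
from st import *;st()
from h import *
d=manip.get_image("scene");np.savez("scene1.npz",**d)
p=d["pixels"][200:350,340:500];cv2.imwrite("pics/s1.png",cv2.resize(p,None,fx=5,fy=4)[:600,:,::-1])
K=d["intrinsics"];v,u=np.mgrid[200:350,340:500];z=d["range_z"][200:350,340:500]
c=np.stack([(u-K[0,2])/K[0,0]*z,(v-K[1,2])/K[1,1]*z,z],-1).reshape(-1,3)
w=(c-d["t"])@d["R"]
w=w[z.ravel()>0]
s=manip.get_state();tcp=s["position"]
q=w-tcp
j=np.radians(18);a=q[:,0]*np.cos(j)+q[:,1]*np.sin(j);b=-q[:,0]*np.sin(j)+q[:,1]*np.cos(j)
m=(abs(a)<.07)&(abs(b)<.013)&(w[:,2]>.02)&(q[:,2]<.04)
for lo in np.arange(-.07,.07,.01):
    k=m&(a>=lo)&(a<lo+.01)
    if k.sum():print(lo.round(3),k.sum(),np.percentile(q[k,2],[0,5,50]).round(3))
E
```

```text
t 3.2 pos mm [559.8 297.2  68.6] jaw deg 17.74 approach [ 0.004  0.001 -1.   ] w 64.9 F [-0.88  0.85  0.9 ] q [ 0.38  0.5   1.62 -0.    1.01  0.07]
-0.05 1 [0.008 0.008 0.008]
-0.04 12 [-0.007 -0.007  0.005]
-0.03 1 [0.015 0.015 0.015]
0.03 8 [-0.009 -0.008  0.003]
0.04 18 [-0.007 -0.006  0.004]
0.05 2 [0.009 0.01  0.02 ]
0.06 1 [0.039 0.039 0.039]
```

View pics/s1.png

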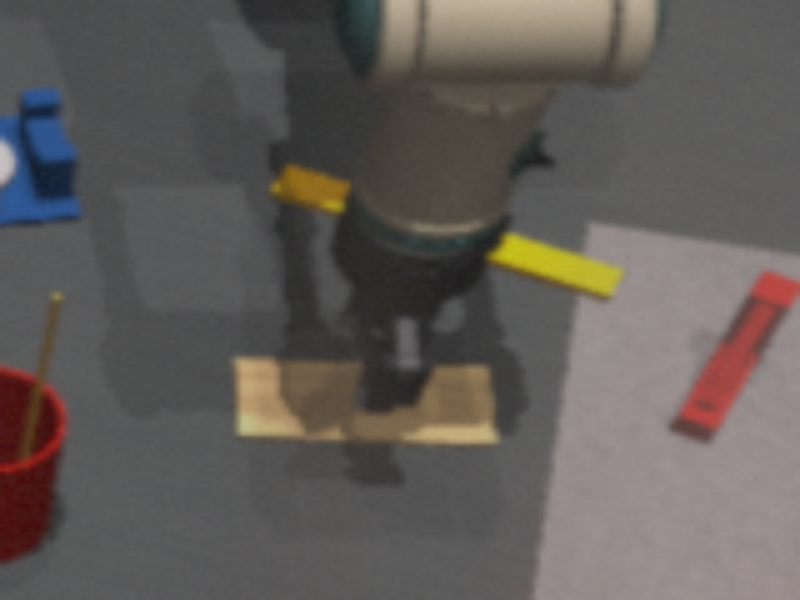

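Emit:
arm_command(
  commands=[
    [7.8,[0.1,0.4,-1.5],0.004],
    [7.8,[0,0,-1.5],0],
    [7.8,[0,0,-1.3],0],
    [7.8,[0,0,0],0],
    [7.8,[0,0,0],0],
  ],
)

```text
clock: 3.75
position: [0.5592, 0.301, 0.0228]
ee_rot: [-0.698, 0.698, 0.11, -0.111]
contact_force: [0.5, 0.1, 0.4]
width: 0.0779
```

```bash
python3 -c "from st import *;st()"
```

```text
t 3.75 pos mm [559.2 301.   22.8] jaw deg 18.0 approach [-0.001 -0.    -1.   ] w 77.9 F [0.46 0.14 0.39] q [ 0.38  0.55  1.66 -0.    0.93  0.07]
```

Emit:
arm_command(
  commands=[
    [7.8,[0.1,0,-0.5],0],
    [7.8,[0,0,-0.4],0],
    [6.8,[0,0,0],0],
    [6.2,[0,0,0],0],
    [5.4,[0,0,0],0],
    [5.4,[0,0,0],0],
    [5.4,[0,0,0],0],
    [5.4,[0,0,0],0],
  ],
  grip_force=30,
)

```text
clock: 4.55
position: [0.5607, 0.3011, 0.0148]
ee_rot: [0.698, -0.698, -0.111, 0.11]
contact_force: [-0.2, -0.3, 2.8]
width: 0.057
```

```bash
python3 -c "from st import *;st()"
```

```text
t 4.55 pos mm [560.7 301.1  14.8] jaw deg 17.99 approach [ 0.001  0.    -1.   ] w 57.0 F [-0.23 -0.27  2.83] q [ 0.38  0.57  1.67 -0.    0.91  0.07]
```

Emit:
arm_command(
  commands=[
    [5.0,[0,0,0],0],
    [5.0,[0,0,1.0],0],
    [5.0,[0,0,2.0],0],
    [5.0,[0,0,3.0],0],
    [5.0,[0,0,3.0],0],
    [5.0,[0,0,0],0],
    [5.0,[0,0,0],0],
  ],
  grip_force=40,
)

```text
clock: 5.25
position: [0.5604, 0.301, 0.1049]
ee_rot: [0.698, -0.698, -0.111, 0.11]
contact_force: [1.2, 0.1, -1.2]
width: 0.0565
```

```bash
python3 - <<'E'
from st import *;st()
from h import *
d=manip.get_image("scene");np.savez("scene2.npz",**d)
p=d["pixels"][180:330,340:500];cv2.imwrite("pics/s2.png",cv2.resize(p,None,fx=5,fy=4)[:600,:,::-1])
E
```

```text
t 5.25 pos mm [560.4 301.  104.9] jaw deg 17.99 approach [ 0.001  0.    -1.   ] w 56.5 F [ 1.21  0.07 -1.2 ] q [ 0.38  0.47  1.58 -0.    1.1   0.07]
```

View pics/s2.png

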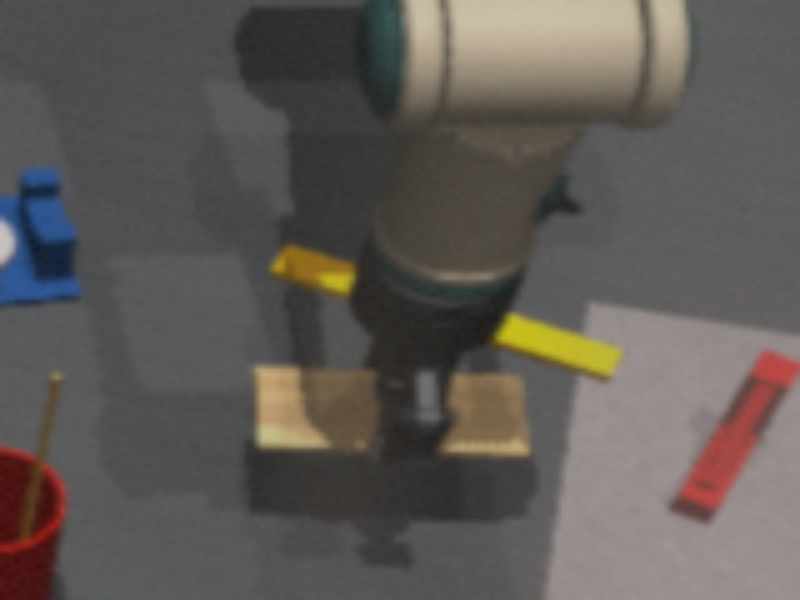

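Emit:
arm_command(
  commands=[
    [5.0,[-0.4,-1.5,0],0.019],
    [5.0,[-0.8,-3.0,0],0.019],
    [5.0,[-0.8,-3.0,0],0.019],
    [5.0,[-0.8,-3.0,0],0.019],
    [5.0,[-0.8,-3.0,0],0.019],
    [5.0,[-0.8,-3.0,0],0.019],
    [5.0,[-0.9,-3.0,0],0.019],
    [5.0,[-0.9,-3.0,0],0.019],
    [5.0,[-0.8,-3.0,0],0.019],
    [5.0,[-0.8,-2.0,0],0.017],
    [5.0,[-0.7,-1.0,0],0],
    [5.0,[0,0,0],0],
  ],
)

```text
clock: 6.5
position: [0.4735, 0.0154, 0.1033]
ee_rot: [0.686, -0.685, -0.174, 0.176]
contact_force: [0.4, -0.3, -1.2]
width: 0.0564
```

Emit:
arm_command(
  commands=[
    [5.0,[0,0,0],0],
    [5.0,[0,0,0],0],
  ],
)

```text
clock: 6.7
position: [0.4758, 0.0168, 0.1042]
ee_rot: [0.685, -0.685, -0.176, 0.176]
contact_force: [-0.2, -0.1, -0.7]
width: 0.057
```

```bash
python3 - <<'E'
from st import *;st()
from h import *
for n in("scene","top"):
    d=manip.get_image(n);np.savez(n+"3.npz",**d)
    p=d["pixels"];p=p[190:290,250:380] if n=="scene" else p[220:320,250:380]
    cv2.imwrite(f"pics/{n}3.png",cv2.resize(p,None,fx=6,fy=6)[:600,:,::-1])
E
```

```text
t 6.7 pos mm [475.8  16.8 104.2] jaw deg 28.8 approach [ 0.  0. -1.] w 57.0 F [-0.21 -0.08 -0.7 ] q [-0.11  0.26  1.93  0.    0.95 -0.61]
```

View pics/scene3.png

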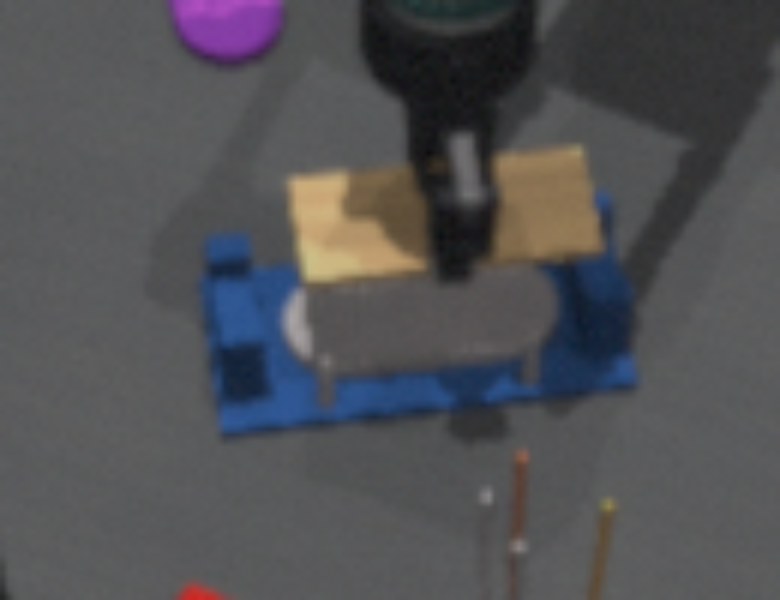

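View pics/top3.png

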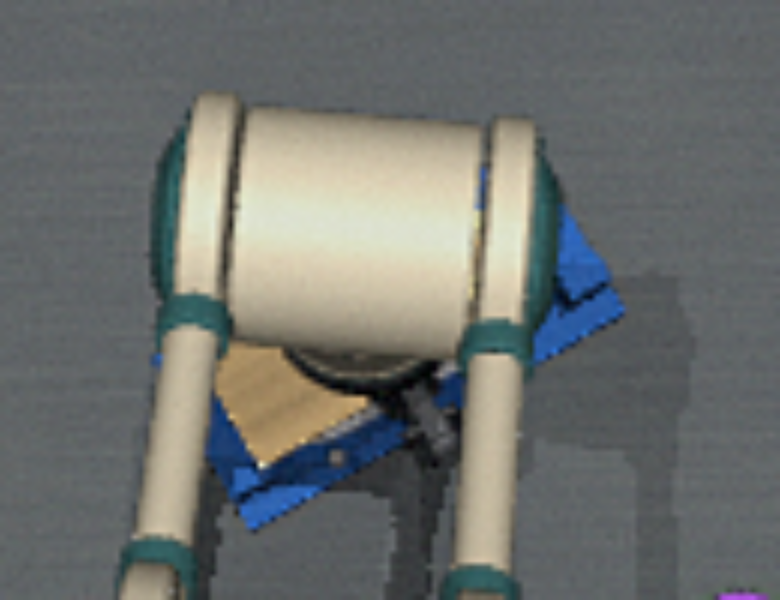

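```bash
python3 - <<'E'
from h import *
d=load("scene3.npz")
c=np.array([(289,177),(583,148),(604,250),(305,282)])/6-.5+[250,190]
P=ray(d,c,.0974);print((P*1000).round(1),P.mean(0)*1000)
a=P[1]-P[0];b=P[2]-P[3];print([np.degrees(np.arctan2(x[1],x[0])) for x in(a,b)],np.linalg.norm(a),np.linalg.norm(b))
E
```

```text
[[481.8 -54.8  97.4]
 [418.3  64.9  97.4]
 [469.8  92.1  97.4]
 [534.  -26.8  97.4]] [475.96793295  18.84690228  97.4       ]
[np.float64(117.97174728478028), np.float64(118.38073522596378)] 0.13545347544768402 0.13508073125996667
```

Emit:
arm_command(
  commands=[
    [5.0,[0.3,-1.1,0],0.003],
    [5.0,[0,0,-1.5],0],
    [5.0,[0,0,-1.5],0],
    [5.0,[0,0,-1.0],0],
    [5.0,[0,0,0],0],
    [5.0,[0,0,0],0],
    [5.0,[0,0,0],0],
  ],
)

```text
clock: 7.5
position: [0.4791, 0.0048, 0.0649]
ee_rot: [-0.684, 0.685, 0.177, -0.176]
contact_force: [-0.5, 0.4, -0.2]
width: 0.0566
```

```bash
python3 - <<'E'
from st import *;st()
from h import *
for n in("scene",):
    d=manip.get_image(n);np.savez(n+"4.npz",**d)
    p=d["pixels"];p=p[190:290,250:380] if n=="scene" else p[220:320,250:380]
    cv2.imwrite(f"pics/{n}4.png",cv2.resize(p,None,fx=6,fy=6)[:600,:,::-1])
E
```

```text
t 7.5 pos mm [479.1   4.8  64.9] jaw deg 28.94 approach [ 0.001 -0.    -1.   ] w 56.6 F [-0.53  0.36 -0.21] q [-0.14  0.32  1.97  0.    0.85 -0.64]
```

View pics/scene4.png

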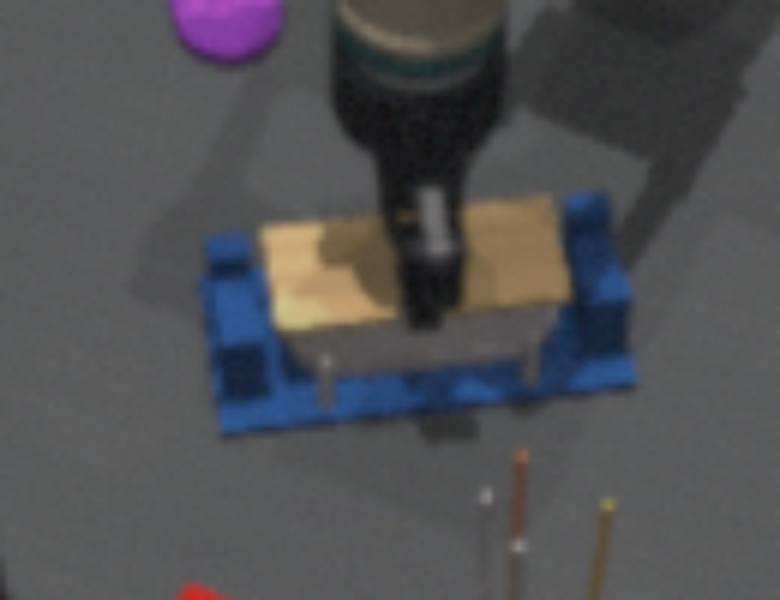

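Emit:
arm_command(
  commands=[
    [5.0,[0,0.1,-1.0],0],
    [5.0,[0,0,-1.0],0],
    [5.0,[0,0,-0.7],0],
    [5.0,[0,0,-0.3],0],
    [5.0,[0,0,0],0],
    [5.0,[0,0,0],0],
  ],
)

```text
clock: 8.15
position: [0.4785, 0.0059, 0.0342]
ee_rot: [0.685, -0.685, -0.177, 0.177]
contact_force: [-0.4, 0.7, -0.9]
width: 0.0565
```

```bash
python3 -c "from st import *;st()"
```

```text
t 8.15 pos mm [478.5   5.9  34.2] jaw deg 28.93 approach [-0.  0. -1.] w 56.5 F [-0.45  0.73 -0.92] q [-0.13  0.36  2.01  0.    0.77 -0.64]
```

Emit:
arm_command(
  commands=[
    [5.0,[0,0,-0.1],0],
    [5.0,[0,0,-0.1],0],
    [5.0,[0,0,0],0],
    [5.0,[0,0,0],0],
  ],
)

```text
clock: 8.55
position: [0.4787, 0.0059, 0.0328]
ee_rot: [-0.685, 0.685, 0.177, -0.176]
contact_force: [-0.4, -0.3, 5.3]
width: 0.0565
```

```bash
python3 -c "from st import *;st()"
```

```text
t 8.55 pos mm [478.7   5.9  32.8] jaw deg 28.94 approach [ 0.001 -0.    -1.   ] w 56.5 F [-0.44 -0.29  5.3 ] q [-0.13  0.36  2.01  0.    0.77 -0.64]
```

Emit:
arm_command(
  commands=[
    [5.9,[0,0,0],0],
    [6.4,[0,0,0],0],
    [7.0,[0,0,0],0],
    [7.6,[0,0,0],0],
    [7.6,[0,0,0],0],
    [7.6,[0,0,2.0],0],
    [7.6,[0,0,3.0],0],
    [7.6,[0,0,4.0],0],
    [7.6,[0,0,0],0],
  ],
)

```text
clock: 9.45
position: [0.4821, 0.0055, 0.1269]
ee_rot: [-0.683, 0.686, 0.18, -0.173]
contact_force: [0.9, 0.4, 0.3]
width: 0.0763
```

```bash
python3 - <<'E'
from st import *;st()
from h import *
for n in("scene",):
    d=manip.get_image(n);np.savez(n+"5.npz",**d)
    p=d["pixels"];p=p[190:290,250:380] if n=="scene" else p[220:320,250:380]
    cv2.imwrite(f"pics/{n}5.png",cv2.resize(p,None,fx=6,fy=6)[:600,:,::-1])
E
```

```text
t 9.45 pos mm [482.1   5.5 126.9] jaw deg 28.94 approach [ 0.011 -0.001 -1.   ] w 76.3 F [0.89 0.44 0.3 ] q [-0.13  0.24  1.89  0.    1.   -0.64]
```

View pics/scene5.png

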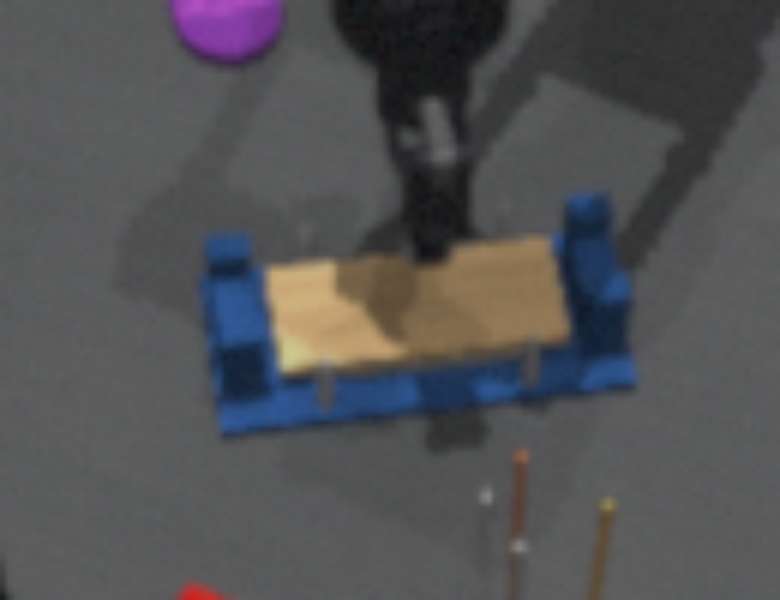

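Emit:
arm_command(
  commands=[
    [8.2,[-0.5,-1.8,0],-0.07],
    [8.2,[-0.9,-3.2,0],-0.07],
    [8.2,[-0.9,-3.2,0],-0.07],
    [8.2,[-0.9,-3.2,0],-0.07],
    [8.2,[-0.9,-3.2,0],-0.07],
    [8.2,[-0.9,-3.2,0],-0.07],
    [8.2,[-0.9,-3.2,0],-0.07],
    [8.2,[-0.9,-3.2,0],-0.07],
    [8.2,[-0.9,-3.2,0],-0.07],
    [8.2,[-0.9,-3.2,0],-0.07],
    [8.2,[-0.9,-3.0,-2.0],-0.07],
    [8.2,[0,0,-2.0],-0.035],
  ],
)

```text
clock: 10.7
position: [0.3829, -0.334, 0.0812]
ee_rot: [-0.698, 0.7, -0.107, 0.108]
contact_force: [-0.3, 0.6, -0.3]
width: 0.082
```

Emit:
arm_command(
  commands=[
    [8.2,[0,0,0],0],
    [8.2,[0,0,0],0],
  ],
)

```text
clock: 10.9
position: [0.3826, -0.329, 0.0813]
ee_rot: [0.7, -0.698, 0.106, -0.105]
contact_force: [-0.0, 0.0, 0.1]
width: 0.0822
```

```bash
python3 - <<'E'
from st import *;st()
from h import *
for n in("scene","top"):
    d=manip.get_image(n);np.savez(n+"6.npz",**d)
    p=d["pixels"];p=p[190:290,250:380] if n=="scene" else p[220:320,250:380]
    cv2.imwrite(f"pics/{n}6.png",cv2.resize(p,None,fx=6,fy=6)[:600,:,::-1])
    hs=cv2.cvtColor(d["pixels"],cv2.COLOR_RGB2HSV).astype(int)
    m=(hs[...,0]>=14)&(hs[...,0]<=35)&(hs[...,1]>50)&(hs[...,2]>60)
    m2=np.zeros_like(m);s=(slice(210,270),slice(285,350)) if n=="scene" else (slice(235,320),slice(265,365));m2[s]=m[s]
    print(n,rect(ray(d,big(m2),.026)))
    m=(hs[...,0]>=100)&(hs[...,0]<=125)&(hs[...,1]>100)&(hs[...,2]>30)
    m2[:]=0;m2[s]=m[s];
    if n=="top":print("cr",rect(ray(d,big(m2),.008)))
E
```

```text
t 10.9 pos mm [ 382.6 -329.    81.3] jaw deg -17.15 approach [-0.002  0.003 -1.   ] w 82.2 F [-0.01  0.01  0.11] q [-0.85  0.33  1.9   0.    0.92 -0.55]
scene (array([480.8,   8.4]), 135.0, 63.5, -60.75)
top (array([477.4,   5.6]), 133.7, 58.0, -60.92)
cr (array([480.3,   5.1]), 198.3, 90.8, -61.07)
```

View pics/top6.png

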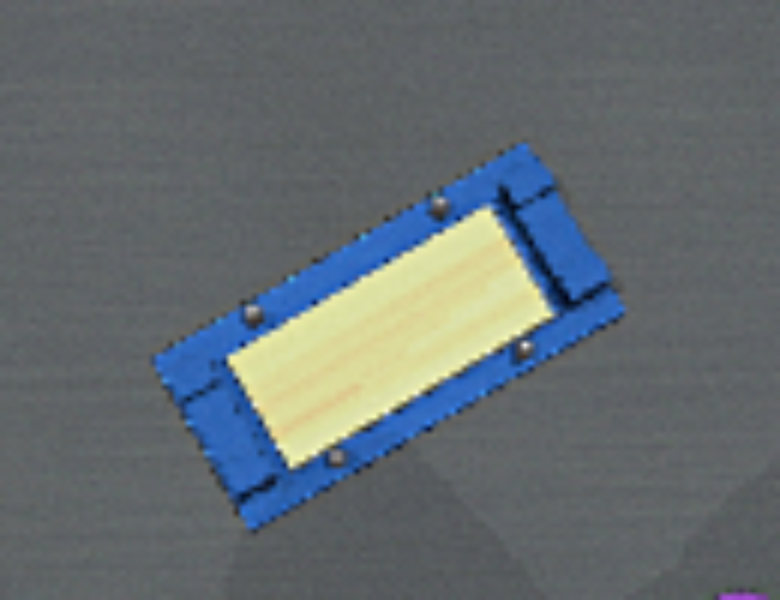

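Emit:
arm_command(
  commands=[
    [8.2,[0.2,-0.2,-2.0],0],
    [8.2,[0,0,-2.0],0],
    [8.2,[0,0,-1.6],0],
    [8.0,[0,0,0],0],
    [7.8,[0,0,-0.5],0],
    [7.8,[0,0,-0.5],0],
    [7.8,[0,0,0],0],
    [7.8,[0,0,0],0],
  ],
)

```text
clock: 11.8
position: [0.3856, -0.3322, 0.0167]
ee_rot: [-0.699, 0.699, -0.105, 0.106]
contact_force: [0.0, 0.3, -0.2]
width: 0.0777
```

```bash
python3 -c "from st import *;st()"
```

```text
t 11.8 pos mm [ 385.6 -332.2   16.7] jaw deg -17.18 approach [ 0.001 -0.001 -1.   ] w 77.7 F [ 0.04  0.28 -0.17] q [-0.85  0.42  1.96  0.    0.76 -0.55]
```

Emit:
arm_command(
  commands=[
    [7.2,[-0.1,0.1,-0.2],0],
    [6.4,[0,0,0],0],
    [5.8,[0,0,0],0],
    [4.8,[0,0,0],0],
    [4.8,[0,0,0],0],
    [4.8,[0,0,0],0],
    [4.8,[0,0,0],0],
  ],
  grip_force=70,
)

```text
clock: 12.5
position: [0.3841, -0.331, 0.0149]
ee_rot: [-0.699, 0.699, -0.106, 0.106]
contact_force: [-1.8, 1.1, 5.9]
width: 0.0519
```

```bash
python3 -c "from st import *;st()"
```

```text
t 12.5 pos mm [ 384.1 -331.    14.9] jaw deg -17.18 approach [-0.  0. -1.] w 51.9 F [-1.77  1.12  5.9 ] q [-0.85  0.42  1.97 -0.    0.75 -0.55]
```

Emit:
arm_command(
  commands=[
    [4.8,[0,0,0.5],0],
    [4.8,[0,0,1.0],0],
    [4.8,[0,0,0],0],
    [4.8,[0,0,2.0],0],
    [4.8,[0,0,3.0],0],
    [4.8,[0,0,2.5],0],
    [4.8,[0,0,0],0],
    [4.8,[0,0,0],0],
  ],
)

```text
clock: 13.3
position: [0.3842, -0.3308, 0.104]
ee_rot: [-0.699, 0.699, -0.106, 0.106]
contact_force: [-0.3, 0.2, -6.6]
width: 0.0515
```

```bash
python3 - <<'E'
from st import *;st()
from h import *
d=manip.get_image("scene");np.savez("scene7.npz",**d)
p=d["pixels"][120:240,160:320];cv2.imwrite("pics/s7.png",cv2.resize(p,None,fx=5,fy=5)[:600,:,::-1])
E
```

```text
t 13.3 pos mm [ 384.2 -330.8  104. ] jaw deg -17.19 approach [ 0. -0. -1.] w 51.5 F [-0.3   0.21 -6.6 ] q [-0.85  0.3   1.86  0.    0.97 -0.55]
```

View pics/s7.png

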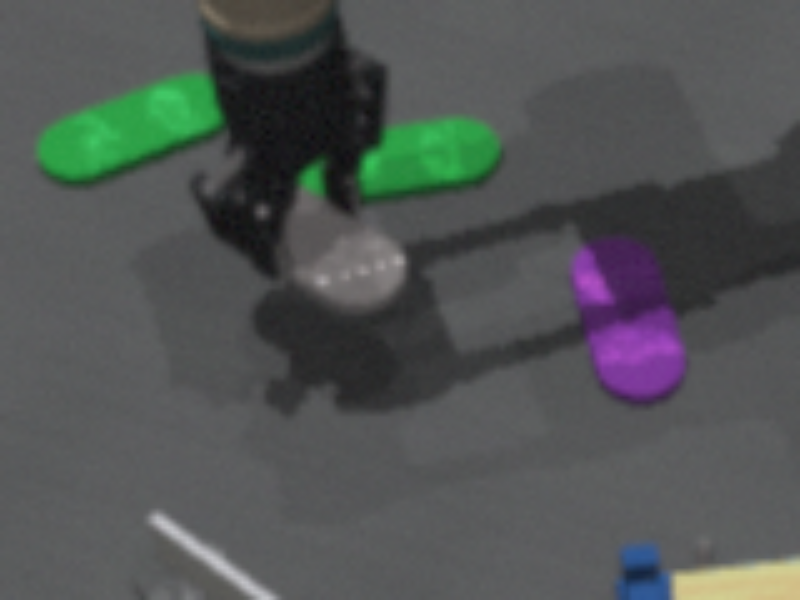

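Emit:
arm_command(
  commands=[
    [4.8,[0.5,1.6,0.4],0.07],
    [4.8,[0.9,3.1,0],0.07],
    [4.8,[0.9,3.1,0],0.07],
    [4.8,[0.9,3.1,0],0.07],
    [4.8,[0.9,3.1,0],0.07],
    [4.8,[0.9,3.1,0],0.07],
    [4.8,[0.9,3.1,0],0.07],
    [4.8,[0.9,3.1,0],0.07],
    [4.8,[0.9,3.1,0],0.07],
    [4.8,[0.9,3.1,0],0.07],
    [4.8,[0.9,3.1,0],0.07],
    [4.8,[0.2,1.0,0],0.033],
  ],
)

```text
clock: 14.55
position: [0.4808, 0.0077, 0.1065]
ee_rot: [0.685, -0.684, -0.177, 0.178]
contact_force: [-0.0, -0.6, -5.1]
width: 0.0516
```

Emit:
arm_command(
  commands=[
    [4.8,[0,0,0],0],
    [4.8,[0,0,0],0],
    [4.8,[0,0,0],0],
  ],
)

```text
clock: 14.85
position: [0.4808, 0.0039, 0.1078]
ee_rot: [-0.685, 0.685, 0.175, -0.176]
contact_force: [-0.0, -0.5, -5.5]
width: 0.0519
```

```bash
python3 - <<'E'
from st import *;st()
from h import *
for n in("scene",):
    d=manip.get_image(n);np.savez(n+"8.npz",**d)
    p=d["pixels"];p=p[190:290,250:380]
    cv2.imwrite(f"pics/{n}8.png",cv2.resize(p,None,fx=6,fy=6)[:600,:,::-1])
E
```

```text
t 14.85 pos mm [480.8   3.9 107.8] jaw deg 28.74 approach [-0.001 -0.    -1.   ] w 51.9 F [-0.03 -0.46 -5.5 ] q [-0.14  0.26  1.91 -0.    0.97 -0.64]
```

View pics/scene8.png

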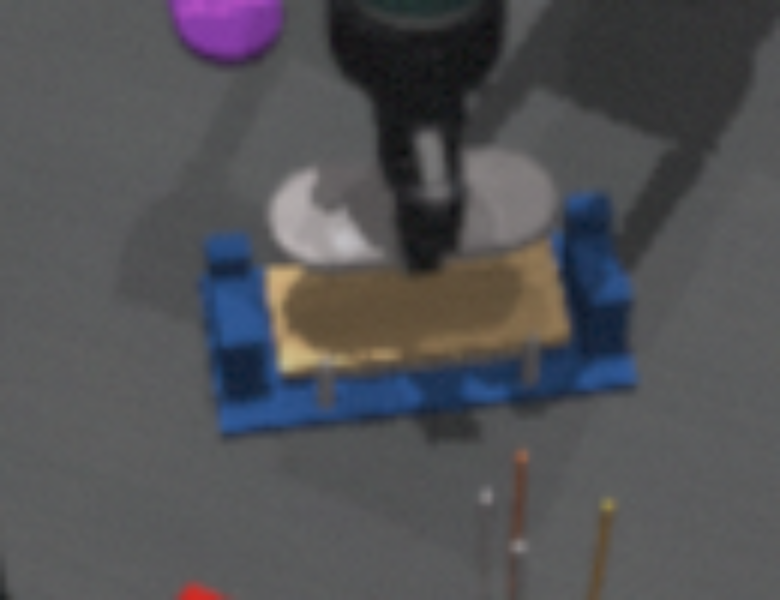

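Emit:
arm_command(
  commands=[
    [4.8,[-0.2,0.2,0],0],
    [4.8,[0,0,-1.5],0],
    [4.8,[0,0,-2.0],0],
    [4.8,[0,0,-1.5],0],
    [4.8,[0,0,-0.8],0],
    [4.8,[0,0,-0.3],0],
    [4.8,[0,0,0],0],
    [4.8,[0,0,0],0],
  ],
)

```text
clock: 15.7
position: [0.4801, 0.0068, 0.0479]
ee_rot: [-0.685, 0.685, 0.176, -0.175]
contact_force: [1.1, -0.5, -4.5]
width: 0.0517
```

```bash
python3 -c "from st import *;st()"
```

```text
t 15.7 pos mm [480.1   6.8  47.9] jaw deg 28.81 approach [ 0.002 -0.    -1.   ] w 51.7 F [ 1.08 -0.46 -4.47] q [-0.13  0.34  1.99  0.    0.81 -0.63]
```

Emit:
arm_command(
  commands=[
    [4.8,[-0.1,-0.1,-0.3],0],
    [4.8,[0,0,-0.2],0],
    [4.8,[0,0,-0.1],0],
    [4.8,[0,0,0],0],
    [4.8,[0,0,0],0],
  ],
)

```text
clock: 16.2
position: [0.4785, 0.006, 0.0414]
ee_rot: [-0.685, 0.685, 0.176, -0.176]
contact_force: [0.0, -0.2, -5.3]
width: 0.0518
```

```bash
python3 -c "from st import *;st()"
```

```text
t 16.2 pos mm [478.5   6.   41.4] jaw deg 28.82 approach [ 0.  0. -1.] w 51.8 F [ 0.01 -0.16 -5.28] q [-0.13  0.35  2.    0.    0.79 -0.64]
```

Emit:
arm_command(
  commands=[
    [4.8,[0,0,-0.1],0],
    [4.8,[0,0,0],0],
    [4.8,[0,0,0],0],
  ],
)

```text
clock: 16.5
position: [0.4786, 0.006, 0.041]
ee_rot: [-0.685, 0.685, 0.176, -0.176]
contact_force: [-2.9, -0.5, 4.4]
width: 0.0523
```

```bash
python3 -c "from st import *;st()"
```

```text
t 16.5 pos mm [478.6   6.   41. ] jaw deg 28.83 approach [ 0.001 -0.    -1.   ] w 52.3 F [-2.91 -0.53  4.35] q [-0.13  0.35  2.    0.    0.79 -0.64]
```

Emit:
arm_command(
  commands=[
    [5.4,[0,0,0],0],
    [5.9,[0,0,0],0],
    [6.6,[0,0,0],0],
    [7.4,[0,0,0],0],
    [7.4,[0,0,0],0],
    [7.4,[0,0,2.0],0],
    [7.4,[0,0,3.0],0],
    [7.4,[0,0,4.0],0],
    [7.4,[0,0,0],0],
    [7.4,[0,0,0],0],
  ],
)

```text
clock: 17.5
position: [0.479, 0.0059, 0.1311]
ee_rot: [-0.685, 0.685, 0.177, -0.175]
contact_force: [0.2, -0.5, -0.6]
width: 0.0743
```

```bash
python3 - <<'E'
from st import *;st()
from h import *
for n in("scene",):
    d=manip.get_image(n);np.savez(n+"9.npz",**d)
    p=d["pixels"];p=p[190:290,250:380]
    cv2.imwrite(f"pics/{n}9.png",cv2.resize(p,None,fx=6,fy=6)[:600,:,::-1])
E
```

```text
t 17.5 pos mm [479.    5.9 131.1] jaw deg 28.82 approach [ 0.003 -0.    -1.   ] w 74.3 F [ 0.18 -0.46 -0.57] q [-0.13  0.23  1.89  0.    1.02 -0.64]
```

View pics/scene9.png

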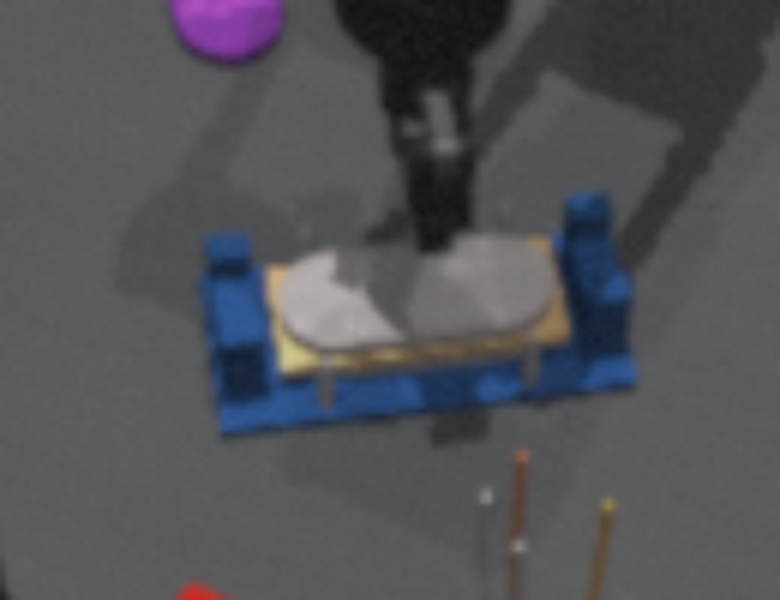

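Emit:
arm_command(
  commands=[
    [7.0,[-0.4,1.6,0],-0.05],
    [7.0,[-0.6,3.0,0],-0.05],
    [7.0,[-0.6,3.0,0],-0.05],
    [7.0,[-0.6,3.0,0],-0.05],
    [7.0,[-0.6,3.0,0],-0.05],
    [7.0,[-0.6,3.0,0],-0.05],
    [7.0,[-0.6,3.0,0],-0.05],
    [7.0,[-0.6,3.0,0],-0.05],
    [7.0,[-0.6,3.0,0],-0.05],
    [6.0,[-0.6,3.0,0],-0.05],
    [6.0,[-0.6,1.6,0],-0.05],
    [6.0,[-0.2,0,0],-0.052],
  ],
)

```text
clock: 18.75
position: [0.4108, 0.3095, 0.1284]
ee_rot: [-0.706, 0.707, -0.036, 0.034]
contact_force: [-0.8, -1.1, -0.4]
width: 0.0599
```

Emit:
arm_command(
  commands=[
    [5.0,[0,0,-2.0],0],
    [5.0,[0,0,-2.0],0],
    [5.0,[0,0,0],0],
    [5.0,[0,0,0],0],
  ],
)

```text
clock: 19.15
position: [0.4116, 0.3075, 0.0892]
ee_rot: [-0.706, 0.707, -0.036, 0.034]
contact_force: [0.2, 0.1, 0.5]
width: 0.0502
```

```bash
python3 - <<'E'
from st import *;st()
from h import *
for n in("scene","top"):
    d=manip.get_image(n);np.savez(n+"10.npz",**d)
    p=d["pixels"];p=p[180:300,370:490] if n=="scene" else p[235:345,150:365]
    cv2.imwrite(f"pics/{n}10.png",cv2.resize(p,None,fx=5 if n=="scene" else 3.7,fy=5 if n=="scene" else 3.7)[:600,:,::-1])
    hs=cv2.cvtColor(d["pixels"],cv2.COLOR_RGB2HSV).astype(int)
    if n=="top":
        m=(hs[...,1]<60)&(hs[...,2]>150);m2=np.zeros_like(m);s=(slice(235,320),slice(270,365));m2[s]=m[s]
        print("plate",rect(ray(d,big(m2),.036)))
E
```

```text
t 19.15 pos mm [411.6 307.5  89.2] jaw deg -5.67 approach [-0.003 -0.002 -1.   ] w 50.2 F [0.24 0.1  0.52] q [ 0.51  0.33  1.87 -0.    0.95  0.61]
plate (array([477.5,   5.7]), 133.9, 56.1, -60.91)
```

View pics/scene10.png

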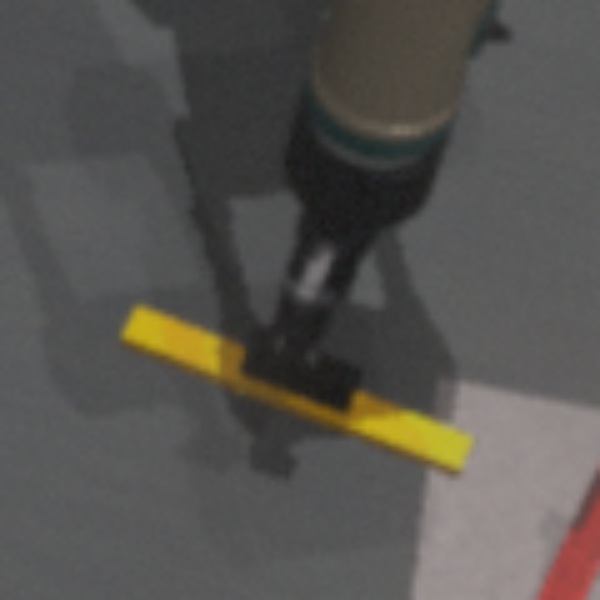

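View pics/top10.png

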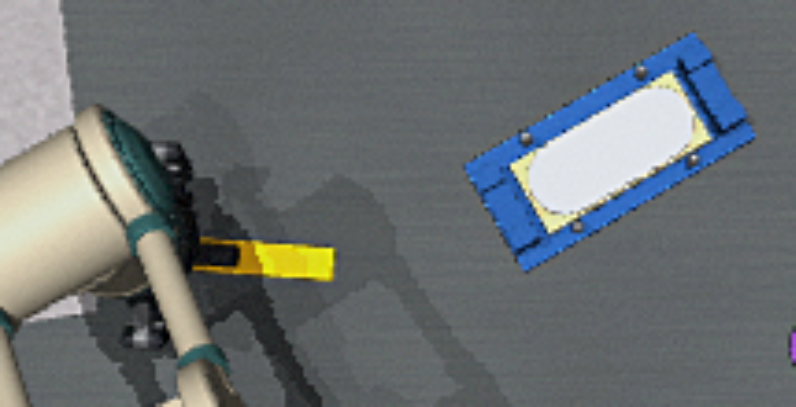

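Emit:
arm_command(
  commands=[
    [5.0,[0.1,0,-2.0],0],
    [5.0,[0,0,-2.0],0],
    [5.0,[0,0,-1.2],0],
    [5.0,[0,0,-0.5],0],
    [5.0,[0,0,0],0],
    [5.0,[0,0,0],0],
  ],
)

```text
clock: 19.85
position: [0.414, 0.3083, 0.0339]
ee_rot: [0.706, -0.706, 0.035, -0.035]
contact_force: [-0.1, 0.9, 0.6]
width: 0.0506
```

```bash
python3 -c "from st import *;st()"
```

```text
t 19.85 pos mm [414.  308.3  33.9] jaw deg -5.67 approach [ 0.001  0.001 -1.   ] w 50.6 F [-0.07  0.95  0.56] q [ 0.51  0.4   1.93 -0.    0.81  0.6 ]
```

Emit:
arm_command(
  commands=[
    [4.0,[-0.1,0,-0.3],0],
    [3.2,[0,0,0],0],
    [2.5,[0,0,0],0],
    [2.0,[0,0,0],0],
    [1.2,[0,0,0],0],
    [1.0,[0,0,0],0],
    [1.0,[0,0,0],0],
    [1.0,[0,0,0],0],
    [1.0,[0,0,0],0],
  ],
  grip_force=80,
)

```text
clock: 20.75
position: [0.4125, 0.308, 0.0307]
ee_rot: [0.706, -0.706, 0.035, -0.035]
contact_force: [-1.2, -0.8, 5.7]
width: 0.015
```

```bash
python3 -c "from st import *;st()"
```

```text
t 20.75 pos mm [412.5 308.   30.7] jaw deg -5.67 approach [ 0.  0. -1.] w 15.0 F [-1.18 -0.84  5.75] q [ 0.51  0.41  1.93 -0.    0.8   0.61]
```

Emit:
arm_command(
  commands=[
    [1.0,[0,0,0.5],0],
    [1.0,[0,0,1.0],0],
    [1.0,[0,0,0],0],
    [1.0,[0,0,2.5],0],
    [1.0,[0,0,3.5],0],
    [1.0,[0,0,2.5],0],
    [1.0,[0,0,0],0],
  ],
)

```text
clock: 21.45
position: [0.4148, 0.3093, 0.1336]
ee_rot: [0.708, -0.705, 0.032, -0.037]
contact_force: [1.4, 0.6, -4.0]
width: 0.0146
```

Emit:
arm_command(
  commands=[
    [1.0,[0.4,-1.4,0],0.04],
    [1.0,[0.6,-2.8,0],0.05],
    [1.0,[0.6,-2.8,0],0.05],
    [1.0,[0.6,-2.8,0],0.05],
    [1.0,[0.6,-2.8,0],0.05],
    [1.0,[0.6,-2.8,0],0.05],
    [1.0,[0.6,-2.8,0],0.05],
    [1.0,[0.6,-2.8,0],0.05],
    [1.0,[0.6,-2.8,0],0.05],
    [1.0,[0.6,-2.8,0],0.05],
    [1.0,[0.6,-2.4,0],0.05],
    [1.0,[0.5,-1.2,0],0.062],
  ],
)

```text
clock: 22.65
position: [0.4807, 0.0041, 0.1286]
ee_rot: [0.685, -0.685, -0.175, 0.177]
contact_force: [1.1, 0.3, -3.4]
width: 0.0146
```

Emit:
arm_command(
  commands=[
    [1.0,[0,0,0],0],
    [1.0,[0,0,0],0],
    [1.0,[0,0,0],0],
  ],
)

```text
clock: 22.95
position: [0.4804, 0.0068, 0.1295]
ee_rot: [0.685, -0.684, -0.175, 0.176]
contact_force: [0.2, -0.1, -4.5]
width: 0.0141
```

```bash
python3 - <<'E'
from st import *;st()
from h import *
for n in("scene","top"):
    d=manip.get_image(n);np.savez(n+"11.npz",**d)
    p=d["pixels"];p=p[190:290,250:380] if n=="scene" else p[220:320,250:380]
    cv2.imwrite(f"pics/{n}11.png",cv2.resize(p,None,fx=6,fy=6)[:600,:,::-1])
E
```

```text
t 22.95 pos mm [480.4   6.8 129.5] jaw deg 28.8 approach [-0.002  0.001 -1.   ] w 14.1 F [ 0.23 -0.15 -4.48] q [-0.13  0.24  1.88  0.    1.02 -0.63]
```

View pics/scene11.png

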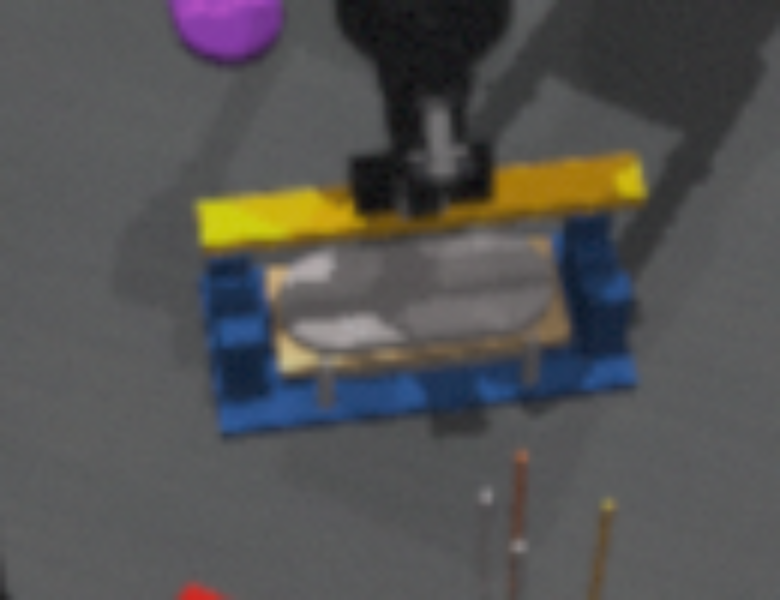

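View pics/top11.png

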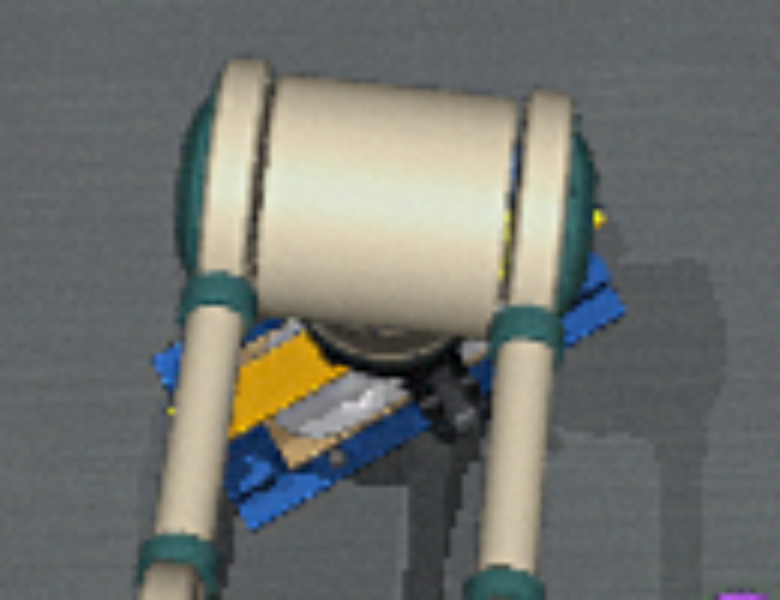

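```bash
python3 - <<'E'
from h import *
d=load("scene11.npz")
c=np.array([(198,201),(637,154)])/6-.5+[250,190]
P=ray(d,c,.1088)*1000;print(P.round(1))
v=P[1]-P[0];a=np.arctan2(v[1],v[0]);print(np.degrees(a),np.linalg.norm(v))
n=np.array([np.cos(np.radians(28.8)),np.sin(np.radians(28.8))])  # toward +x
print("centre",P.mean(0)[:2]+12*n, P.mean(0)[:2]-12*n)
E
```

```text
[[517.  -84.7 108.8]
 [421.4  91.  108.8]]
118.54390832450821 200.01883449332877
centre [479.73729037   8.96291535] [458.70593005  -2.59917283]
```

Emit:
arm_command(
  commands=[
    [1.0,[-0.1,-0.1,-1.0],0],
    [1.0,[0,0,-1.5],0],
    [1.0,[0,0,-1.0],0],
    [1.0,[0,0,0],0],
    [1.0,[0,0,0],0],
    [1.0,[0,0,0],0],
  ],
)

```text
clock: 23.65
position: [0.481, 0.0049, 0.0957]
ee_rot: [-0.685, 0.685, 0.176, -0.176]
contact_force: [-0.0, -0.7, -2.9]
width: 0.0146
```

```bash
python3 - <<'E'
from st import *;st()
from h import *
for n in("scene",):
    d=manip.get_image(n);np.savez(n+"12.npz",**d)
    p=d["pixels"];p=p[190:290,250:380]
    cv2.imwrite(f"pics/{n}12.png",cv2.resize(p,None,fx=6,fy=6)[:600,:,::-1])
E
```

```text
t 23.65 pos mm [481.    4.9  95.7] jaw deg 28.82 approach [ 0.001 -0.    -1.   ] w 14.6 F [-0.02 -0.69 -2.87] q [-0.13  0.28  1.93  0.    0.93 -0.64]
```

View pics/scene12.png

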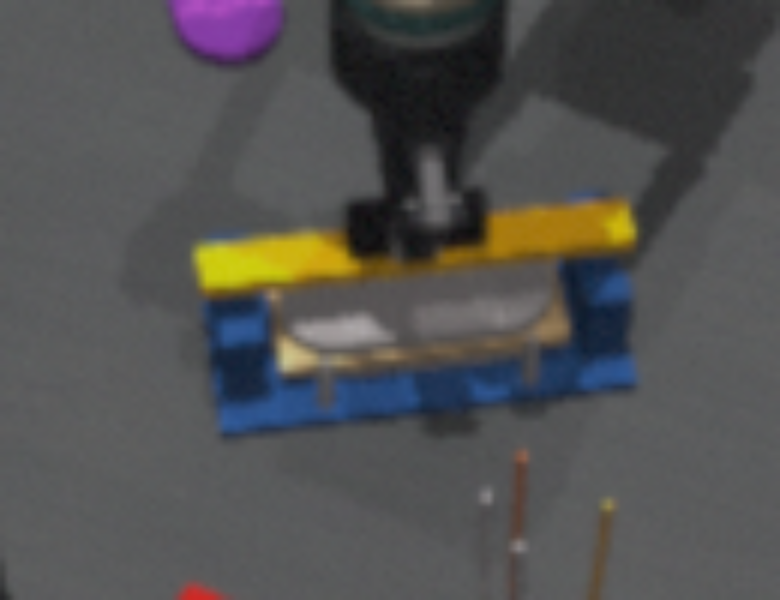

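Emit:
arm_command(
  commands=[
    [1.0,[-0.2,0.1,-0.3],0],
    [1.0,[0,0,-0.6],0],
    [1.0,[0,0,-0.6],0],
    [1.0,[0,0,-0.3],0],
    [1.0,[0,0,0],0],
    [1.0,[0,0,0],0],
  ],
)

```text
clock: 24.3
position: [0.4784, 0.0059, 0.0772]
ee_rot: [0.685, -0.685, -0.176, 0.176]
contact_force: [-0.5, 0.3, -4.4]
width: 0.0144
```

```bash
python3 - <<'E'
from st import *;st()
from h import *
for n in("scene",):
    d=manip.get_image(n);np.savez(n+"13.npz",**d)
    p=d["pixels"];p=p[190:290,250:380]
    cv2.imwrite(f"pics/{n}13.png",cv2.resize(p,None,fx=6,fy=6)[:600,:,::-1])
E
```

```text
t 24.3 pos mm [478.4   5.9  77.2] jaw deg 28.82 approach [-0.  0. -1.] w 14.4 F [-0.46  0.32 -4.36] q [-0.13  0.3   1.96  0.    0.88 -0.64]
```

View pics/scene13.png

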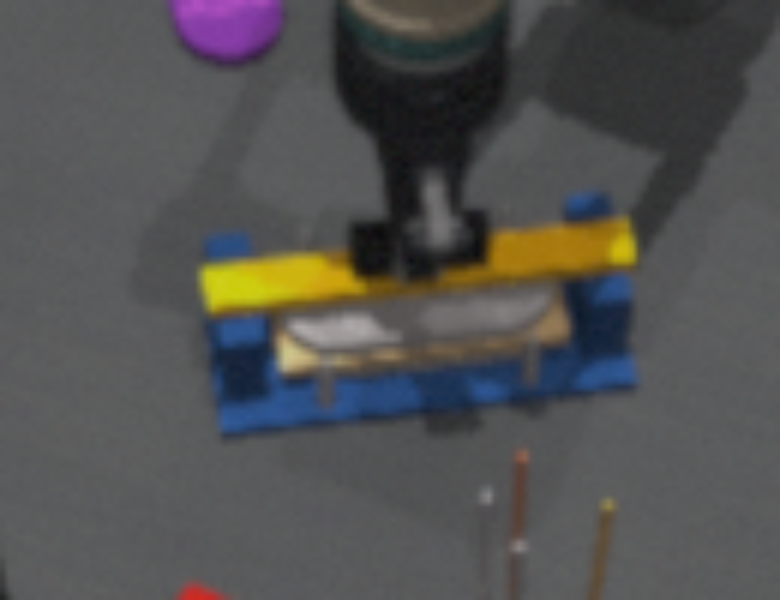

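Between the cheeks and level; I'll lower the last 6 mm slowly.

Emit:
arm_command(
  commands=[
    [1.0,[0,0,-0.2],0],
    [1.0,[0,0,-0.2],0],
    [1.0,[0,0,-0.1],0],
    [1.0,[0,0,-0.1],0],
    [1.0,[0,0,0],0],
    [1.0,[0,0,0],0],
  ],
)

```text
clock: 24.95
position: [0.4784, 0.006, 0.0713]
ee_rot: [0.685, -0.685, -0.176, 0.176]
contact_force: [-0.1, -0.4, -3.2]
width: 0.0144
```

```bash
python3 -c "from st import *;st()"
```

```text
t 24.95 pos mm [478.4   6.   71.3] jaw deg 28.82 approach [ 0.  0. -1.] w 14.4 F [-0.14 -0.38 -3.22] q [-0.13  0.31  1.96  0.    0.87 -0.64]
```

Emit:
arm_command(
  commands=[
    [1.0,[0,0,-0.1],0],
    [1.0,[0,0,0],0],
    [1.0,[0,0,0],0],
  ],
)

```text
clock: 25.25
position: [0.4786, 0.0059, 0.0707]
ee_rot: [-0.685, 0.685, 0.176, -0.176]
contact_force: [-0.6, 0.4, 2.3]
width: 0.0147
```

```bash
python3 -c "from st import *;st()"
```

```text
t 25.25 pos mm [478.6   5.9  70.7] jaw deg 28.82 approach [ 0.001 -0.    -1.   ] w 14.7 F [-0.6   0.43  2.34] q [-0.13  0.31  1.97  0.    0.87 -0.64]
```

Contact at the expected height. I'll release, lift, then swing the arm aside to check.

Emit:
arm_command(
  commands=[
    [1.8,[0,0,0],0],
    [2.4,[0,0,0],0],
    [3.2,[0,0,0],0],
    [4.2,[0,0,0],0],
    [4.2,[0,0,0],0],
    [4.2,[0,0,2.0],0],
    [4.2,[0,0,3.0],0],
    [4.2,[0,0,4.0],0],
    [4.2,[0,0,0],0],
  ],
)

```text
clock: 26.15
position: [0.4821, 0.0056, 0.1651]
ee_rot: [-0.683, 0.686, 0.18, -0.172]
contact_force: [0.2, 0.3, 0.6]
width: 0.042
```

Emit:
arm_command(
  commands=[
    [4.2,[-0.5,-2.0,0],0],
    [4.2,[-0.8,-3.5,0],0],
    [4.2,[-0.8,-3.5,0],0],
    [4.2,[-0.8,-3.5,0],0],
    [4.2,[-0.8,-3.5,0],0],
    [4.2,[-0.8,-3.5,0],0],
    [4.2,[-0.8,-3.5,0],0],
    [4.2,[-0.8,-3.5,0],0],
    [4.2,[0,0,0],0],
    [4.2,[0,0,0],0],
  ],
)

```text
clock: 27.15
position: [0.4168, -0.2592, 0.1596]
ee_rot: [0.686, -0.684, -0.175, 0.175]
contact_force: [-0.2, 0.4, 0.1]
width: 0.0417
```

```bash
python3 - <<'E'
from st import *;st()
from h import *
for n in("scene","top"):
    d=manip.get_image(n);np.savez(n+"14.npz",**d)
    p=d["pixels"];p=p[190:290,250:380] if n=="scene" else p[220:320,250:380]
    cv2.imwrite(f"pics/{n}14.png",cv2.resize(p,None,fx=6,fy=6)[:600,:,::-1])
    hs=cv2.cvtColor(d["pixels"],cv2.COLOR_RGB2HSV).astype(int)
    m=(hs[...,0]>=22)&(hs[...,0]<=34)&(hs[...,1]>150)&(hs[...,2]>60);m2=np.zeros_like(m)
    s=(slice(200,270),slice(270,370)) if n=="scene" else (slice(230,320),slice(255,370));m2[s]=m[s]
    v,u=np.nonzero(m2);print(n,rect(ray(d,np.c_[u,v],.05)))
cv2.imwrite("pics/top14full.png",d["pixels"][:,:,::-1])
E
```

```text
t 27.15 pos mm [ 416.8 -259.2  159.6] jaw deg 28.7 approach [-0.001  0.002 -1.   ] w 41.7 F [-0.19  0.42  0.12] q [-0.7   0.22  1.82  0.    1.1  -1.2 ]
scene (array([479.7,   8.4]), 198.9, 28.9, -60.92)
top (array([477.3,   5.7]), 199.9, 24.4, -61.09)
```

View pics/scene14.png

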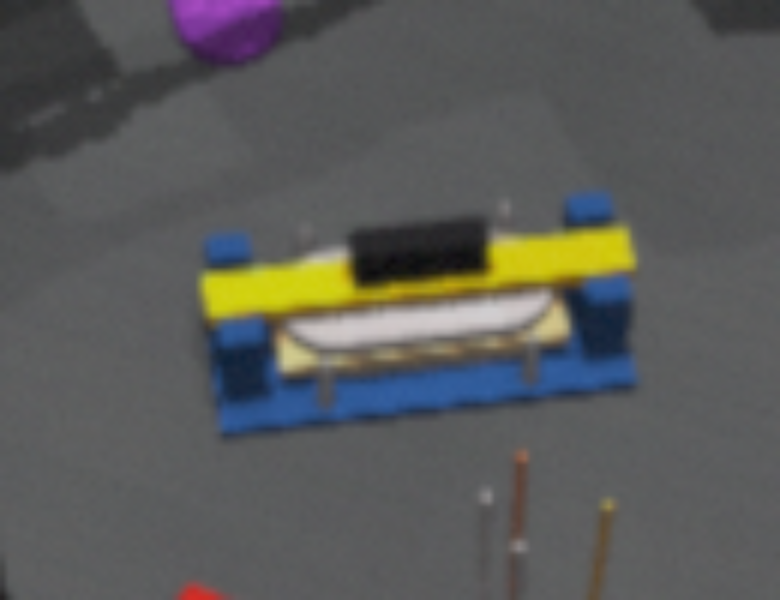

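View pics/top14.png

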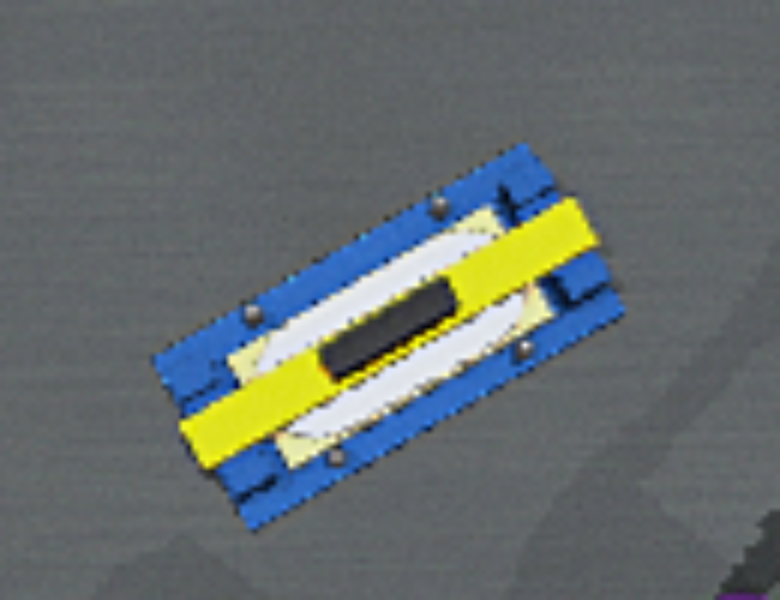

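View pics/top14full.png

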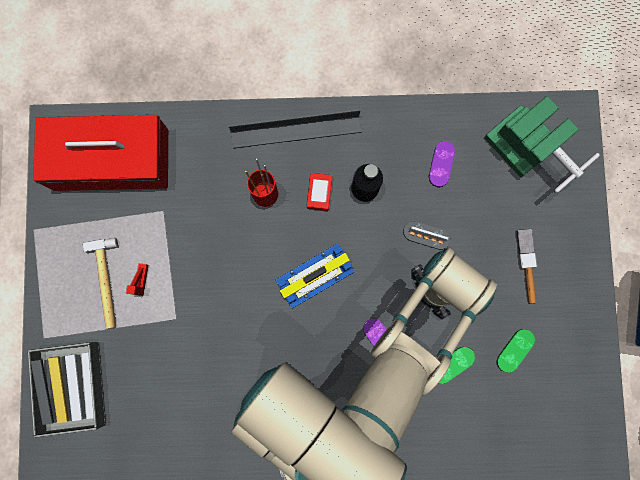

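The pictures show the bar down in both notches with its handle up, at crop (388,330) in the top view. The stack is square between the posts and the bystanders haven't moved.

```bash
python3 -c "
from rig import manip
print(manip.sign_off())"
```

```text
the job is handed in; nothing more can be done
None
```

I packed the cradle in the required order: separator, then the loose white plate, then the retaining bar. Each piece was lowered until the wrist force showed light contact (about 2–5 N) and released before I fetched the next. I handed the job in at about 27 s of the 72 s allowed; no verdict was reported.

**Last checks, by top camera:** I took the cradle centre as about (479, 6) mm and its angle as −61.2°.

| Piece | Centre (mm) | Angle |
|---|---|---|
| Separator | (477.4, 5.6) | −60.9° |
| Bar | (477.3, 5.7) | −61.1° |

- **Bar:** it was released at the height expected for the notch floors, and both views show it in both notches with the handle up.
- **Top plate:** it looks central on the separator. My one measurement of it, (477.5, 5.7) at −60.9°, picked up the separator's edges (133.9 mm long instead of 130), so it is not an independent check.
- **Bystanders:** none looked moved in the last top view; I compared them by eye and did not measure them.

**Disagreement:** the scene camera put the pieces 2–3 mm away from the top camera's positions. This is about the stated calibration error and well inside the tolerances.

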